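# Line up the doming stakes by size

### The job

Stand the four steel doming stakes on the board in order of head size, one in the middle of each leather spot, the largest on the spot next to the brass post and the smallest at the far end. Keep every stake upright all the way, don't knock any over, and leave the glass jar where it is.

Things in the scene. Friction and masses are not known exactly. Their poses are not given: they have to be found in the camera images.
- stake_A: The smallest doming stake: loose, steel, round, standing upright. Dark foot 34 mm across, 8 mm thick; stem 16 mm across up to z = 32 mm; bright cylindrical head 22 mm in diameter from z = 32 to 52 mm; domed top to z = 61 mm. The four differ only in the head (22, 30, 38, 46 mm). About 0.15 kg, give or take a quarter. Origin: centre of the foot's underside, z up.
- stake_B: The second smallest doming stake: loose, steel, round, standing upright. Dark foot 34 mm across, 8 mm thick; stem 16 mm across up to z = 32 mm; bright cylindrical head 30 mm in diameter from z = 32 to 52 mm; domed top to z = 64 mm. The four differ only in the head (22, 30, 38, 46 mm). About 0.22 kg, give or take a quarter. Origin: centre of the foot's underside, z up.
- stake_C: The second largest doming stake: loose, steel, round, standing upright. Dark foot 34 mm across, 8 mm thick; stem 16 mm across up to z = 32 mm; bright cylindrical head 38 mm in diameter from z = 32 to 52 mm; domed top to z = 67 mm. The four differ only in the head (22, 30, 38, 46 mm). About 0.31 kg, give or take a quarter. Origin: centre of the foot's underside, z up.
- stake_D: The largest doming stake: loose, steel, round, standing upright. Dark foot 34 mm across, 8 mm thick; stem 16 mm across up to z = 32 mm; bright cylindrical head 46 mm in diameter from z = 32 to 52 mm; domed top to z = 70 mm. The four differ only in the head (22, 30, 38, 46 mm). About 0.43 kg, give or take a quarter. Origin: centre of the foot's underside, z up.
- mark1: One of four flat dark leather spots, 42 mm across, in a row 70 mm apart on a fixed pale wooden board (80 x 400 mm, 12 mm thick); an end spot, next to mark2. Fixed. Origin: centre of the spot, on the board's top face, 12 mm above the bench; y axis along the row from mark1 to mark4, x across it.
- mark2: One of four flat dark leather spots, 42 mm across, in a row 70 mm apart on a fixed pale wooden board (80 x 400 mm, 12 mm thick); between mark1 and mark3. Fixed. Origin: centre of the spot, on the board's top face, 12 mm above the bench; y axis along the row from mark1 to mark4, x across it.
- mark3: One of four flat dark leather spots, 42 mm across, in a row 70 mm apart on a fixed pale wooden board (80 x 400 mm, 12 mm thick); between mark2 and mark4. Fixed. Origin: centre of the spot, on the board's top face, 12 mm above the bench; y axis along the row from mark1 to mark4, x across it.
- mark4: One of four flat dark leather spots, 42 mm across, in a row 70 mm apart on a fixed pale wooden board (80 x 400 mm, 12 mm thick); the other end spot, next to mark3. Fixed. Origin: centre of the spot, on the board's top face, 12 mm above the bench; y axis along the row from mark1 to mark4, x across it.
- post: Fixed upright brass post with a knob, 30 mm across at the foot and 60 mm tall, on one end of the board in line with the spots, 70 mm beyond the end spot (either the mark1 end or the mark4 end). On the board's other end is a low flat dark wooden block, 50 x 30 x 15 mm. Origin: centre of its underside, on the board's top.
- glass_jar: Bystander: empty open glass jar, 72 mm across the rim, 80 mm tall, standing loose on the bench beyond the left (+y) end of the board. Origin: centre of its underside.
Not all that is in view belongs to the job. Leave any blue, green or turquoise look-alike of the stake_C alone.

How it is judged:
By the outcome, as a careful person would: the job done as asked, in the order asked, and still so for the second after the job is handed in, with the robot touching nothing.
It also fails if it takes over 99 s, if anything falls off the work surface, if the arm or the gripper's body presses on something with over 40 N, if the wrist force passes 120 N, or if a joint passes its speed limit or range.

### The arm

A 6-joint arm with a two-finger parallel gripper is mounted at the origin on the work surface. World frame = base frame: x ahead of the robot, y to its left, z up, the work surface at z = 0. Lengths are in m, angles in rad, forces in N, time in s.
With the tool pointing down it reaches from about 0.375 to 0.925 m from the base axis. Payload 5.7 kg.
Tool frame: the origin (TCP) lies midway between the tips of the shut fingers; the grasp point (between the pads) lies 19 mm behind it; z points along the fingers, y is the line along which they close (so a half turn about z gives the same grasp; the last joint's range is limited). The gripper opens to 85 mm and grips with 20 to 120 N. Pads are 22 mm wide; open, the fingers measure 114 mm over their backs; the gripper's body (76 mm by 85 mm) begins 54 mm behind the grasp point. The pads swing forward as they close: fully open they stand 13 mm farther back than shut.
Start: joints at [1.117, 0.359, 1.51, -0, 1.272, -0.115], TCP at [0.199, 0.566, 0.231] pointing down, gripper open.
Joint ranges: [-2.97, 2.97], [-1.01, 2.36], [0.21, 2.38], [-0.96, 4.11], [0.2, 2.71], [-2.98, 2.98]. Speed limits (rad/s): [2.39, 2.39, 3.14, 3.14, 3.14, 3.14].

### API

Orientations are given as a rotation vector (axis times angle).
In Python, from cell import robot gives the robot as it stands.
- The arm moves only by the shell command python3 -m inch 'ROWS' [OPENING]. ROWS is JSON, a list that holds one entry, the list of rows, each a list of 4 numbers: the shift along the tool's x, y, z in mm, then the turn about the tool's z in degrees. A call has 1 to 10 rows; each row is the pose to reach, as a shift and turn from the pose commanded when the call began, along the tool's axes at that moment; what a row does not reach only later rows make up. A row lasts 1/8 s, in which the tool goes at most 62.5 mm and 10.7 degrees, less where a joint would pass 70% of its speed; a pose out of reach is approached as far as the arm can. A call with a gripper value outside its range is refused whole. OPENING is the finger opening in mm, from 0 to 85.4, set as the call begins (- or left out, the last holds). The fingers move at their own pace and stop on an object; the grip force is fixed at half the most. Time passes only in rows, so rows that repeat a pose let the fingers close. It gives the time, the measured TCP pose, the force, the opening and the grip force at its end, in the units of the state.
- robot.state(): the state, without advancing time (a new reading comes with each control period).
- robot.capture(name): name is "side" or "top"; returns the picture (420x560x3 uint8, blue, green, red); there is no depth.
- robot.camera_params(name): a dict with "K" (3x3 intrinsics, pixels), "extrinsics" (4x4, takes a point from world to camera coordinates). Camera axes: x right, y down, z forward; pixel columns grow to the right and rows downward; lengths in m; the calibration is good to about 2 mm. A picture is of the moment at which its call begins. camera_params takes no time and is no camera call.
- robot.close_job(): hands the job in; it is judged then, once.
The state is a dict: "time_s": time; "q": joint angles; "joint_velocities": joint speeds; "joint_torque": joint torques, N m; "tcp_pos": TCP position; "eef_rot": TCP orientation; "wrist_force": force on the tool from outside, world axes, zero at the start; "ft_torque": the same for the moment, N m; "gripper_width": finger opening in m; "grasp_force": force on a finger pad.
Only numpy, scipy, OpenCV 4.12 (cv2) and the standard library are available. Lean on these libraries where they do the work, as an engineer would, in place of code of your own. Each camera call takes 0.05 s, during which the arm holds its last target. There are 200 camera calls.

## Working session

There is one attempt and no reset: what is moved stays moved. The work goes in short steps, Python scripts to look and compute and a shell command to move; the robot and the scene stay as the last step left them, time stands still between calls to the robot, and variables do not carry over. Pictures are saved under pics/ and viewed, at most 14 in all, crops included, and the job is handed in when it is done.

```bash
mkdir -p pics; ls
python3 - <<'E'
from cell import robot
import cv2
for n in("top","side"):
    cv2.imwrite(f"pics/{n}0.png",robot.capture(n)); p=robot.camera_params(n); print(n,p["K"],p["extrinsics"])
print(robot.state())
E
```

```text
pics
top [[529.80677166   0.         280.12383301]
 [  0.         529.80677166 204.45290601]
 [  0.           0.           1.        ]] [[-0.00351368 -0.99984021  0.0175274   0.0725368 ]
 [-0.99709797  0.00217003 -0.07609815  0.5063531 ]
 [ 0.07604795 -0.01774392 -0.99694627  1.01541517]
 [ 0.          0.          0.          1.        ]]
side [[479.64843435   0.         278.21448882]
 [  0.         479.64843435 205.67887935]
 [  0.           0.           1.        ]] [[ 0.77955611 -0.62602434  0.01964161 -0.32657443]
 [-0.31429492 -0.41811611 -0.85228963  0.25672962]
 [ 0.54176653  0.65823434 -0.52270124  0.56688073]
 [ 0.          0.          0.          1.        ]]
{'time_s': 0.1, 'q': array([ 1.11691517e+00,  3.59423232e-01,  1.51133716e+00,  5.10627474e-06,
        1.27250019e+00, -1.15084645e-01]), 'joint_velocities': array([ 0.00092534, -0.00071384, -0.00358097,  0.00221766,  0.0022327 ,
       -0.00212819]), 'joint_torque': array([-3.98498678e-04, -5.28652346e+01, -2.79348993e+01, -5.45450821e-04,
        5.03838775e-03, -1.56038499e-06]), 'tcp_pos': array([0.19913526, 0.56533492, 0.23053851]), 'eef_rot': array([-5.29561191e-01, -3.09615770e+00,  2.51214617e-03]), 'wrist_force': array([ 1.19413168, -0.43787488,  0.24677647]), 'ft_torque': array([-0.00075915, -0.02739446,  0.01770144]), 'grasp_force': 0.0, 'gripper_width': 0.0855343442367043}
```

View pics/top0.png

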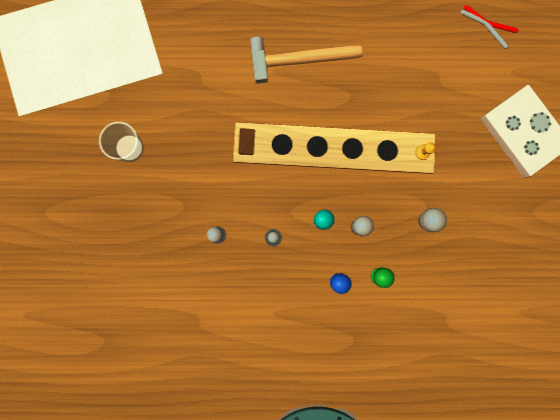

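View pics/side0.png

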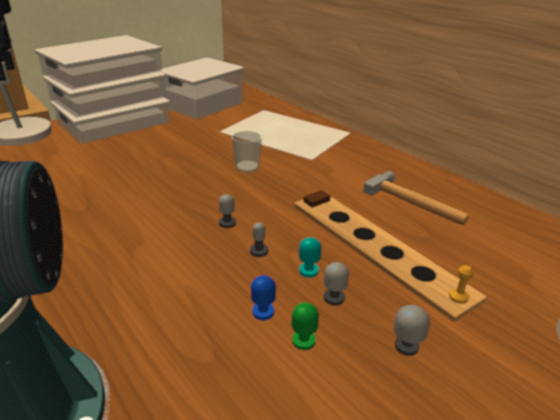

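Candidates (top view): the grey stakes are B? (215,235), A? (273,238), C? (362,226) and D? (433,220). The look-alikes are turquoise (323,219), green (384,278) and blue (341,284). The spots are at (282,144), (317,146), (352,148) and (387,150), with the post at (425,151). The jar at (120,140) is clear of the work. I choose the grey ones by description and will measure the head sizes.

```bash
cat > h.py <<'E'
from cell import robot
import cv2, numpy as np
def ray(n,uv,z):
    p=robot.camera_params(n);E=np.array(p["extrinsics"]);R=E[:3,:3];c=-R.T@E[:3,3]
    d=R.T@np.linalg.inv(p["K"])@[uv[0],uv[1],1]; return c+d*(z-c[2])/d[2]
def proj(n,X):
    p=robot.camera_params(n);E=np.array(p["extrinsics"]);q=np.array(p["K"])@(E[:3,:3]@np.array(X)+E[:3,3]);return q[:2]/q[2]
def pxm(n,X):
    p=robot.camera_params(n);E=np.array(p["extrinsics"]);return p["K"][0][0]/(E[2,:3]@np.array(X)+E[2,3])
def blobs(img,mask,amin):
    cs,_=cv2.findContours(mask.astype(np.uint8),cv2.RETR_EXTERNAL,cv2.CHAIN_APPROX_NONE)
    return [c for c in cs if cv2.contourArea(c)>amin]
def grey(img):
    h=cv2.cvtColor(img,cv2.COLOR_BGR2HSV); return (h[...,1]<60)&(h[...,2]>75)
def dark(img): return img.max(2)<45
E
python3 - <<'E'
from h import *
t=cv2.imread("pics/top0.png")
print("spots")
for c in blobs(t,dark(t),150):
    m=cv2.moments(c);u=(m["m10"]/m["m00"],m["m01"]/m["m00"])
    if u[1]<180 and u[1]>100: print(np.round(u,1),m["m00"],np.round(ray("top",u,.012)*1000,1))
print("heads top")
for c in blobs(t,grey(t),40):
    (x,y),r=cv2.minEnclosingCircle(c)
    m=cv2.moments(c);u=(m["m10"]/m["m00"],m["m01"]/m["m00"])
    if 200<y<300 and 180<x<460: 
        X=ray("top",u,.045); print(np.round(u,1),np.round((x,y),1),"diam mm",2000*np.sqrt(m["m00"]/np.pi)/pxm("top",X),np.round(X*1000,1))
s=cv2.imread("pics/side0.png")
print("heads side")
for c in blobs(s,grey(s),60):
    x,y,w,h=cv2.boundingRect(c)
    if 180<y<350 and 200<x<440:
        u=(x+w/2-.5,y+h/2-.5); X=ray("side",u,.048);print((x,y,w,h),1000*w/pxm("side",X),np.round(X*1000,1))
cv2.imwrite("pics/c0.png",cv2.resize(t[110:300,195:455],None,fx=3,fy=3,interpolation=2))
E
```

```text
spots
[387. 150.] 267.5 [ 615.2 -141.8   12. ]
[352. 148.] 269.0 [619.1 -72.1  12. ]
[316.8 146. ] 271.0 [623.1  -2.2  12. ]
[281.5 144. ] 274.0 [627.3  67.7  12. ]
heads top
[271.4 237. ] [272.7 237.3] diam mm 21.08605976369388 [442.9  88.3  45. ]
[212.1 234. ] [213.  233.5] diam mm 18.891394889006783 [448.9 200.4  45. ]
[361.1 225.2] [360.3 225.9] diam mm 26.967754080079914 [464.6 -82.2  45. ]
[432.3 218.9] [432. 218.] diam mm 34.101722051821945 [ 476.3 -218.7   45. ]
heads side
(395, 306, 33, 37) 44.7818024779485 [ 470.8 -221.7   48. ]
(325, 263, 22, 28) 33.61113974454831 [459.4 -87.9  48. ]
(254, 223, 10, 17) 17.36577643950103 [438.9  81.1  48. ]
(220, 195, 12, 18) 22.739418533575314 [444.  192.3  48. ]
```

View pics/c0.png

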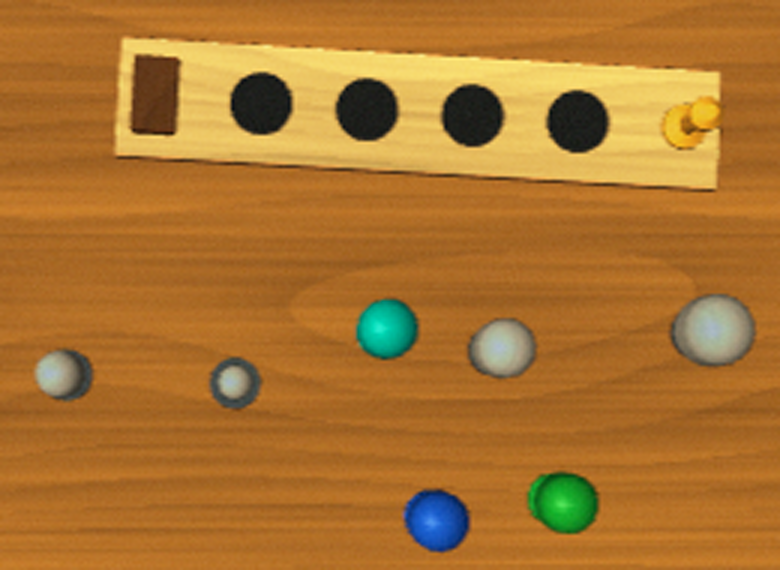

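The crop confirms the choice: four grey stakes and three coloured look-alikes. The grey mask misses the shaded parts, so I'll refine it.

```bash
cat >> h.py <<'E'
def steel(img):
    b,g,r=[img[...,i].astype(int) for i in range(3)]
    return (abs(r-b)<40)&(abs(g-b)<25)&(abs(r-g)<25)&(img.max(2)>20)
def nadir(n):
    p=robot.camera_params(n);E=np.array(p["extrinsics"]);c=-E[:3,:3].T@E[:3,3];return c
def stakes(t,s,zb=0,show=True):
    # axis: top view silhouette line + side view lateral midline
    T=[];S=[]
    for c in blobs(t,steel(t),60):
        (x,y),r=cv2.minEnclosingCircle(c)
        if 120<y<300 and 180<x<460 and r<25: T.append(((x,y),r,c))
    for c in blobs(s,steel(s),60):
        x,y,w,h=cv2.boundingRect(c)
        if 150<y<350 and 200<x<480 and h<80: S.append((x,y,w,h))
    return T,S
E
python3 - <<'E'
from h import *
t=cv2.imread("pics/top0.png");s=cv2.imread("pics/side0.png")
print(nadir("top"),nadir("side"))
T,S=stakes(t,s)
for u,r,c in T:
    X=ray("top",u,.042); print("top",np.round(u,1),"d",2000*r/pxm("top",X),"z42",np.round(X[:2]*1000,1),cv2.boundingRect(c))
for x,y,w,h in S:
    # base: bottom of foot; front edge 17 mm nearer
    X=ray("side",(x+w/2-.5,y+h/2-.5),.033); print("side",(x,y,w,h),"w",1000*w/pxm("side",X),np.round(X[:2]*1000,1))
print(t[238,262:286].tolist()); print(t[234,204:228].tolist())
E
```

```text
[0.42791827 0.08944385 1.04957552] [ 0.0281549  -0.47024111  0.5215317 ]
top [272.8 237.2] d 31.462228846780736 z42 [442.5  85.6] (265, 229, 17, 17)
top [216.7 234.5] d 31.740428194188972 z42 [447.9 191.9] (212, 227, 13, 16)
top [361.8 225.6] d 41.13723912351545 z42 [464.  -84.1] (351, 217, 22, 19)
top [432.  218.6] d 26.825564256684647 z42 [ 476.9 -219. ] (425, 215, 15, 10)
top [432. 220.] d 51.0445418455236 z42 [ 474.3 -219. ] (419, 208, 27, 24)
top [387.2 150. ] d 39.0371190541425 z42 [ 609.6 -135.6] (378, 140, 19, 21)
top [351.9 148.2] d 38.72013867748473 z42 [613.3 -67.3] (343, 139, 19, 20)
top [316.9 146.1] d 39.09982788800267 z42 [6.173e+02 3.000e-01] (307, 136, 20, 21)
top [281.6 144. ] d 38.87387106194406 z42 [621.4  68.3] (272, 134, 20, 21)
side (394, 306, 35, 49) w 48.29265625210616 [ 475.6 -221. ]
side (412, 267, 23, 14) w 36.75907502145505 [ 589.8 -155.8]
side (324, 263, 25, 42) w 38.66140940128052 [461.9 -88.3]
side (381, 247, 22, 12) w 37.267555035624774 [593.  -88.7]
side (354, 229, 20, 10) w 35.822759632950905 [597.  -21.2]
side (250, 223, 18, 34) w 31.41397376518923
[... 254 characters left out ...]
6, 75, 68], [83, 90, 87], [119, 140, 139], [156, 179, 170], [177, 188, 175], [185, 186, 172], [176, 186, 171], [157, 177, 167], [144, 168, 168], [129, 155, 166], [110, 133, 147], [86, 107, 116], [67, 77, 80], [63, 64, 61], [73, 77, 69], [62, 82, 106], [40, 100, 161], [41, 110, 176], [42, 109, 175], [38, 106, 172]]
[[42, 110, 177], [37, 106, 175], [73, 127, 175], [129, 162, 173], [161, 183, 174], [172, 181, 167], [191, 187, 171], [196, 185, 169], [193, 187, 173], [189, 188, 176], [173, 181, 172], [159, 174, 173], [140, 161, 169], [121, 148, 157], [106, 130, 141], [94, 113, 126], [81, 96, 105], [60, 68, 74], [47, 56, 58], [62, 64, 63], [68, 71, 63], [54, 74, 98], [39, 98, 156], [40, 108, 176]]
```

Run:
```python
from h import *
f=lambda u,v,z:np.round(ray("top",(u,v),z)[:2]*1000,1)
print("A foot",f(272.7,237.2,.008))
print("B left-15",f(205.8,234.5,.052)-[0,15],"foot right+17",f(225,234.5,.006)+[0,17], f(205.8,234.5,.052))
print("C right+19",f(372.3,225.8,.053)+[0,19])
print("D right+23",f(445.5,219.5,.054)+[0,23])
# side: direction in ground-plane of viewing; given x get y
c=nadir("side")
for n,u,v,x,z in(("A",258.5,248,443,.008),("B",226.5,208,448,.042),("C",336,280,465,.042),("D",411,322,475,.042)):
    X=ray("side",(u,v),z); k=(x/1000-c[0])/(X[0]-c[0]); print(n,"side y",1000*(c[1]+k*(X[1]-c[1])))
```

```text
A foot [443.   85.7]
B left-15 [447.8 196.3] foot right+17 [448.6 196.3] [447.8 211.3]
C right+19 [463.2 -83.1]
D right+23 [ 474.6 -218. ]
A side y 86.68541338084884
B side y 195.79960865312057
C side y -84.71454932658811
D side y -218.71768087778594
```

```bash
python3 -m inch '[[[0,0,0,10],[0,0,0,20],[0,0,0,30],[0,0,0,40],[0,0,0,50],[0,0,0,60],[0,0,0,70],[0,0,0,70.6],[0,0,0,70.6]]]' 85
```

```text
time_s: 1.23
tcp_pos: [0.1993, 0.5657, 0.231]
eef_rot: [2.218, 2.225, -0.001]
wrist_force: [0.4, -0.1, -0.4]
gripper_width: 0.085
grasp_force: 0.0
```

```bash
python3 -m inch '[[[-366,251,0,0],[-366,251,0,0],[-366,251,0,0],[-366,251,0,0],[-366,251,0,0],[-366,251,0,0],[-366,251,0,0],[-550,270,0,0],[-550,270,0,0],[-550,270,0,0]]]'
python3 -m inch '[[[-234,5,0,0],[-234,5,0,0],[-234,5,0,0],[-234,5,0,0],[-234,5,0,0],[-234,5,0,0],[-234,5,0,0]]]'
```

```text
time_s: 2.48
tcp_pos: [0.4691, 0.0169, 0.2315]
eef_rot: [2.218, 2.224, 0.001]
wrist_force: [1.0, -0.9, 0.2]
gripper_width: 0.0853
grasp_force: 0.0
time_s: 3.35
tcp_pos: [0.4736, -0.2137, 0.2312]
eef_rot: [-2.219, -2.223, -0.0]
wrist_force: [-0.1, -0.6, -0.3]
gripper_width: 0.0848
grasp_force: 0.0
```

```bash
python3 -m inch '[[[0,0,60,0],[0,0,110,0],[0,0,110,0],[0,0,110,0]]]'
```

```text
time_s: 3.85
tcp_pos: [0.4749, -0.215, 0.1228]
eef_rot: [2.219, 2.222, 0.0]
wrist_force: [-0.5, -0.1, -0.1]
gripper_width: 0.0849
grasp_force: 0.0
```

```bash
python3 -m inch '[[[-3,0,0,0],[-3,0,40,0],[-3,0,80,0],[-3,0,101,0],[-3,0,101,0],[-3,0,101,0]]]'
python3 - <<'E'
from cell import robot
import cv2,numpy as np
s=robot.capture("side");t=robot.capture("top")
cv2.imwrite("pics/d1.png",np.hstack([cv2.resize(s[230:400,320:500],(600,567)),cv2.resize(t[180:260,400:420],(200,567))*0])[:, :600])
cv2.imwrite("pics/d1s.png",s)
for i in range(3):print(robot.state()["tcp_pos"])
E
```

```text
time_s: 4.6
tcp_pos: [0.4752, -0.2191, 0.0219]
eef_rot: [2.22, 2.219, 0.001]
wrist_force: [0.9, -1.1, 0.2]
gripper_width: 0.0846
grasp_force: 0.0
[ 0.47518989 -0.2190553   0.02192182]
[ 0.47518989 -0.2190553   0.02192182]
[ 0.47518989 -0.2190553   0.02192182]
```

View pics/d1.png

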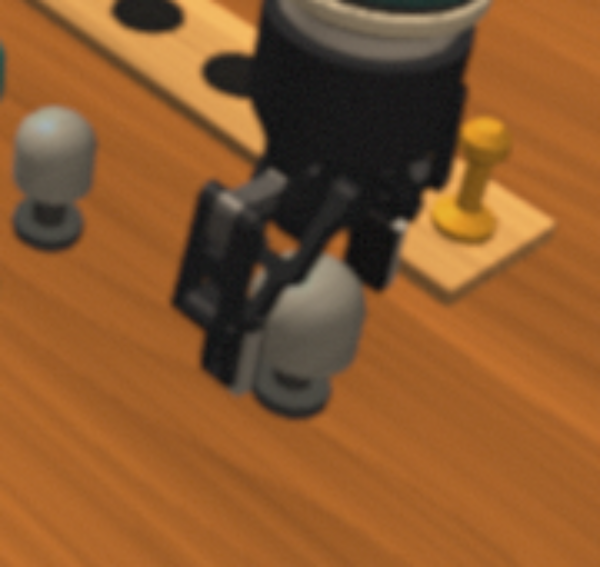

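The stake sits upright between the fingers (head at crop (310,310)) with clearance on both sides, so I'll close.

```bash
python3 -m inch '[[[0,0,0,0],[0,0,0,0],[0,0,0,0],[0,0,0,0],[0,0,0,0],[0,0,0,0]]]' 40; python3 -m inch '[[[0,0,0,0],[0,0,-20,0],[0,0,-20,0]]]'
python3 - <<'E'
from cell import robot
import cv2,numpy as np
s=robot.capture("side")
cv2.imwrite("pics/d2.png",cv2.resize(s[230:400,320:500],(600,567)))
E
```

```text
time_s: 5.45
tcp_pos: [0.4744, -0.2184, 0.0211]
eef_rot: [2.221, 2.22, 0.0]
wrist_force: [-0.9, 0.4, 7.7]
gripper_width: 0.0447
grasp_force: 59.9
time_s: 5.82
tcp_pos: [0.4744, -0.2185, 0.0409]
eef_rot: [2.22, 2.22, 0.0]
wrist_force: [0.3, -0.7, -4.2]
gripper_width: 0.0443
grasp_force: 62.7
```

View pics/d2.png

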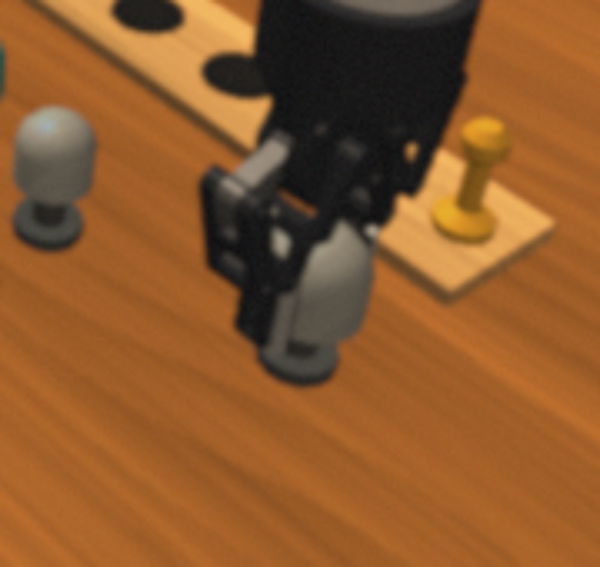

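```bash
python3 -m inch '[[[0,0,-40,0],[38,40,-40,0],[76.6,80,-40,0],[76.6,120,-40,0],[76.6,140.8,-40,0],[76.6,140.8,-40,0],[76.6,140.8,-40,0],[76.6,140.8,-20,0],[76.6,140.8,0,0],[76.6,140.8,0,0]]]'; python3 -m inch '[[[0,0,4,0],[0,0,6,0],[0,0,6,0],[0,0,6,0]]]'
```

```text
time_s: 7.12
tcp_pos: [0.6115, -0.1411, 0.0385]
eef_rot: [-2.219, -2.217, 0.004]
wrist_force: [-1.1, -0.5, -3.7]
gripper_width: 0.0439
grasp_force: 63.5
time_s: 7.62
tcp_pos: [0.6149, -0.1417, 0.0347]
eef_rot: [2.221, 2.221, 0.0]
wrist_force: [-0.6, 0.6, -4.5]
gripper_width: 0.0446
grasp_force: 63.5
```

```bash
python3 -m inch '[[[0,0,1,0],[0,0,1.5,0],[0,0,1.5,0]]]'
python3 - <<'E'
from cell import robot
import cv2,numpy as np
s=robot.capture("side")
cv2.imwrite("pics/d3.png",cv2.resize(s[200:340,350:500],(750,600)))
E
```

```text
time_s: 8.0
tcp_pos: [0.6149, -0.1417, 0.0333]
eef_rot: [2.221, 2.221, 0.0]
wrist_force: [-1.8, 1.1, 1.4]
gripper_width: 0.0443
grasp_force: 64.0
```

View pics/d3.png

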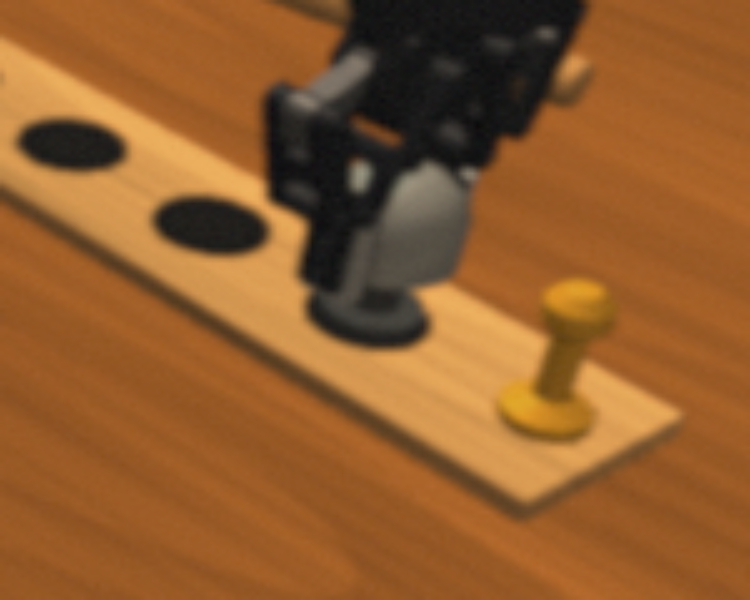

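```bash
python3 -m inch '[[[0,0,0,0],[0,0,0,0],[0,0,0,0],[0,0,0,0],[0,0,-50,0],[0,0,-100,0],[20,-50,-100,0],[40,-100,-100,0],[57.7,-150.9,-100,0],[57.7,-150.9,-100,0]]]' 85; python3 -m inch '[[[0,0,0,0],[0,0,0,0]]]';python3 - <<'E'
from h import *
t=robot.capture("top");s=robot.capture("side");cv2.imwrite("pics/t2.png",t);cv2.imwrite("pics/s2.png",s)
E
```

```text
time_s: 9.3
tcp_pos: [0.4579, -0.0816, 0.1321]
eef_rot: [-2.217, -2.218, 0.005]
wrist_force: [0.7, 0.1, -0.7]
gripper_width: 0.0848
grasp_force: 0.0
time_s: 9.55
tcp_pos: [0.4657, -0.0846, 0.1332]
eef_rot: [2.22, 2.22, 0.001]
wrist_force: [-0.1, -0.4, 0.3]
gripper_width: 0.0851
grasp_force: 0.0
```

View pics/s2.png

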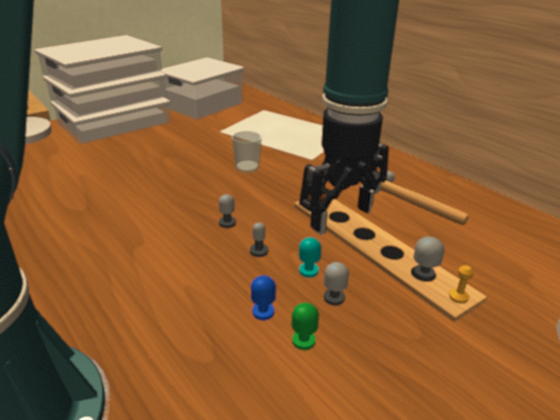

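D stands upright on the end spot (foot at (424,271), next to the post). C, at (336,282), is next.

```bash
python3 -m inch '[[[0.5,-1,40,0],[0.5,-1,80,0],[0.5,-1,105,0],[0.5,-1,112,0],[0.5,-1,112,0]]]'; python3 -m inch '[[[0,0,0,0],[0,0,0,0],[0,0,0,0],[0,0,0,0],[0,0,0,0],[0,0,0,0]]]' 32; python3 -m inch '[[[0,0,-20,0],[0,0,-60,0],[0,0,-60,0],[0,0,-60,0]]]';python3 - <<'E'
from h import *
s=robot.capture("side");cv2.imwrite("pics/s3.png",cv2.resize(s[180:350,220:420],(700,595)))
E
```

```text
time_s: 10.28
tcp_pos: [0.4632, -0.0836, 0.0207]
eef_rot: [-2.222, -2.221, 0.0]
wrist_force: [-0.0, 0.7, 0.0]
gripper_width: 0.085
grasp_force: 0.0
time_s: 11.02
tcp_pos: [0.4635, -0.0836, 0.0218]
eef_rot: [2.221, 2.22, 0.001]
wrist_force: [0.2, -0.3, 6.7]
gripper_width: 0.0365
grasp_force: 59.1
time_s: 11.52
tcp_pos: [0.4623, -0.0832, 0.0805]
eef_rot: [-2.221, -2.221, 0.0]
wrist_force: [-0.6, -0.6, -2.7]
gripper_width: 0.0368
grasp_force: 61.1
```

View pics/s3.png

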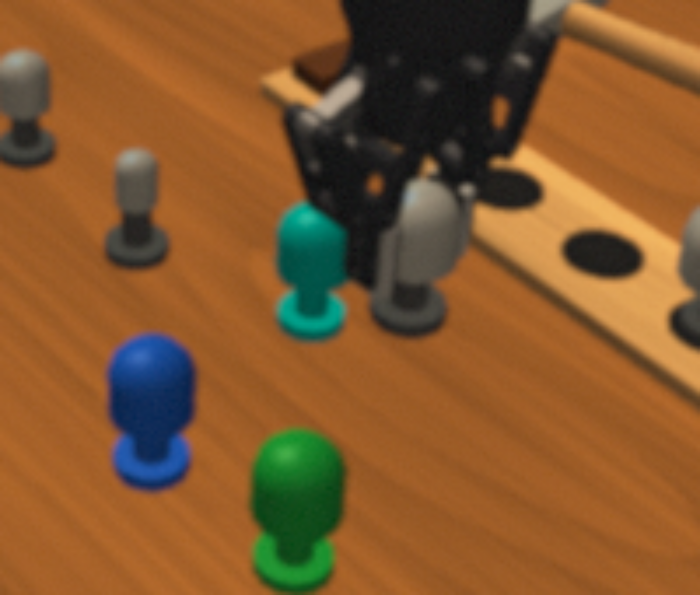

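C is held upright off the bench (foot at crop (408,305)) and the neighbours are untouched.

```bash
python3 -m inch '[[[4,50,0,0],[8,100,0,0],[11.7,140,0,0],[11.7,156,0,0],[11.7,156,0,0],[11.7,156,0,0],[11.7,156,25,0],[11.7,156,42,0],[11.7,156,46,0],[11.7,156,46,0]]]'; python3 -m inch '[[[0,0,0,0],[0,0,0.5,0],[0,0,0.5,0],[0,0,0.5,0]]]'
```

```text
time_s: 12.82
tcp_pos: [0.6182, -0.0717, 0.0348]
eef_rot: [-2.221, -2.221, 0.001]
wrist_force: [-0.6, 0.3, -2.1]
gripper_width: 0.0366
grasp_force: 61.2
time_s: 13.32
tcp_pos: [0.6189, -0.0717, 0.0344]
eef_rot: [2.222, 2.221, -0.0]
wrist_force: [0.9, -0.3, -2.1]
gripper_width: 0.0359
grasp_force: 61.2
```

```bash
python3 -m inch '[[[0,0,0.6,0],[0,0,1.2,0],[0,0,1.2,0]]]';python3 -m inch '[[[0,0,0,0],[0,0,0,0],[0,0,0,0],[0,0,0,0],[0,0,-50,0],[0,0,-100,0],[50,-30,-100,0],[100,-60,-100,0],[150,-90,-100,0],[200,-120,-100,0]]]' 85; python3 -m inch '[[[34,-25,0,0],[68,-51,0,0],[68,-51,0,0],[68,-51,0,0],[68,-51,0,0]]]';python3 - <<'E'
from h import *
t=robot.capture("top");s=robot.capture("side");cv2.imwrite("pics/t4.png",t);cv2.imwrite("pics/s4.png",s)
cv2.imwrite("pics/v4.png",np.hstack([cv2.resize(s[170:320,200:480],(560,300)),])); cv2.imwrite("pics/v4.png",np.vstack([cv2.resize(s[170:320,200:480],(560,300)),cv2.resize(t[110:260,180:460],(560,300))]))
E
```

```text
time_s: 13.7
tcp_pos: [0.619, -0.0718, 0.0338]
eef_rot: [2.221, 2.221, 0.0]
wrist_force: [-1.6, 0.9, 5.5]
gripper_width: 0.0365
grasp_force: 61.9
time_s: 14.95
tcp_pos: [0.4979, 0.1297, 0.1333]
eef_rot: [2.222, 2.22, 0.001]
wrist_force: [0.1, 0.8, -0.8]
gripper_width: 0.0855
grasp_force: 0.0
time_s: 15.58
tcp_pos: [0.4489, 0.1956, 0.1332]
eef_rot: [2.222, 2.22, 0.001]
wrist_force: [-0.9, 0.5, -0.6]
gripper_width: 0.0849
grasp_force: 0.0
```

View pics/v4.png

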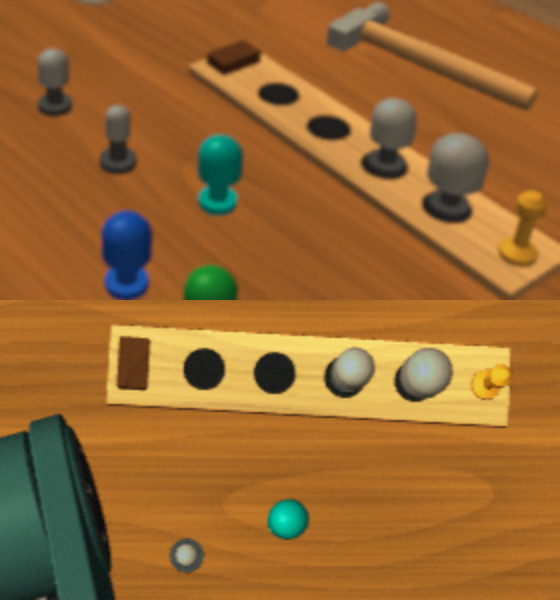

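C and D stand upright on the two spots next to the post. Next is B, under the gripper, out of sight in the top view.

```bash
python3 -m inch '[[[0,-0.5,40,0],[0,-0.5,80,0],[0,-0.5,105,0],[0,-0.5,112,0],[0,-0.5,112,0]]]'
python3 - <<'E'
from h import *
s=robot.capture("side");cv2.imwrite("pics/s5.png",cv2.resize(s[150:270,170:320],(600,480)))
E
```

```text
time_s: 16.3
tcp_pos: [0.4477, 0.196, 0.0211]
eef_rot: [-2.222, -2.22, 0.001]
wrist_force: [0.6, -0.0, 0.5]
gripper_width: 0.0852
grasp_force: 0.0
```

View pics/s5.png

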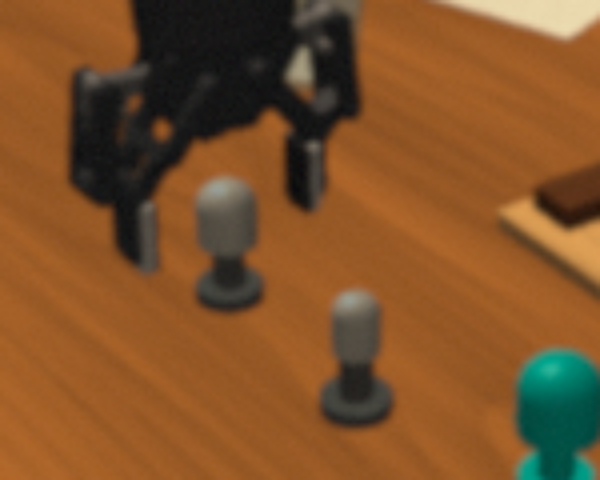

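Stake B's head (crop (226,217)) is midway between the pads.

```bash
python3 -m inch '[[[0,0,0,0],[0,0,0,0],[0,0,0,0],[0,0,0,0],[0,0,0,0],[0,0,0,0],[0,0,0,0],[0,0,-20,0],[0,0,-60,0],[0,0,-60,0]]]' 24;python3 -m inch '[[[-45,40,0,0],[-90,80,0,0],[-135,120,0,0],[-180,160,0,0],[-198.2,175.4,0,0],[-198.2,175.4,0,0],[-198.2,175.4,0,0],[-198.2,175.4,25,0],[-198.2,175.4,45,0],[-198.2,175.4,45,0]]]'; python3 -m inch '[[[0,0,1,0],[0,0,1,0],[0,0,1,0]]]'
```

```text
time_s: 17.6
tcp_pos: [0.4493, 0.1969, 0.0832]
eef_rot: [2.22, 2.22, 0.007]
wrist_force: [0.3, -0.7, -2.5]
gripper_width: 0.0279
grasp_force: 59.8
time_s: 18.85
tcp_pos: [0.6207, -0.0002, 0.035]
eef_rot: [-2.218, -2.221, 0.003]
wrist_force: [-0.9, 0.2, -2.5]
gripper_width: 0.0281
grasp_force: 61.0
time_s: 19.23
tcp_pos: [0.6228, -0.0018, 0.0355]
eef_rot: [2.221, 2.221, 0.0]
wrist_force: [-0.8, 0.3, -1.4]
gripper_width: 0.0283
grasp_force: 61.0
```

```bash
python3 -m inch '[[[0,0,1,0],[0,0,1.5,0],[0,0,1.5,0],[0,0,1.5,0]]]'
```

```text
time_s: 19.73
tcp_pos: [0.6227, -0.0019, 0.0336]
eef_rot: [-2.222, -2.221, 0.0]
wrist_force: [0.1, -0.0, -2.2]
gripper_width: 0.0282
grasp_force: 61.0
```

```bash
python3 -m inch '[[[0,0,0.5,0],[0,0,0.8,0],[0,0,0.8,0]]]'
```

```text
time_s: 20.1
tcp_pos: [0.6228, -0.002, 0.0335]
eef_rot: [2.221, 2.221, 0.0]
wrist_force: [-1.5, -0.7, 4.6]
gripper_width: 0.0281
grasp_force: 61.8
```

```bash
python3 -m inch '[[[0,0,0,0],[0,0,0,0],[0,0,0,0],[0,0,0,0],[0,0,-50,0],[0,0,-100,0],[25,-50,-100,0],[50,-100,-100,0],[75,-150,-100,0],[88,-179.8,-100,0]]]' 85; python3 -m inch '[[[0,0,0,0],[0,0,0,0],[0,0,0,0]]]'; python3 -m inch '[[[0,0,40,0],[0,0,80,0],[0,0,105,0],[0,0,112,0],[0,0,112,0]]]'
python3 - <<'E'
from h import *
s=robot.capture("side");cv2.imwrite("pics/s6.png",cv2.resize(s[190:310,200:350],(600,480)))
E
```

```text
time_s: 21.35
tcp_pos: [0.4396, 0.087, 0.1326]
eef_rot: [-2.22, -2.221, 0.002]
wrist_force: [0.5, -0.1, 0.7]
gripper_width: 0.085
grasp_force: 0.0
time_s: 21.72
tcp_pos: [0.4446, 0.0858, 0.133]
eef_rot: [2.222, 2.22, 0.002]
wrist_force: [0.7, 0.3, 0.9]
gripper_width: 0.0847
grasp_force: 0.0
time_s: 22.35
tcp_pos: [0.4435, 0.0859, 0.0207]
eef_rot: [-2.222, -2.221, 0.001]
wrist_force: [0.2, 1.2, 0.2]
gripper_width: 0.0848
grasp_force: 0.0
```

View pics/s6.png

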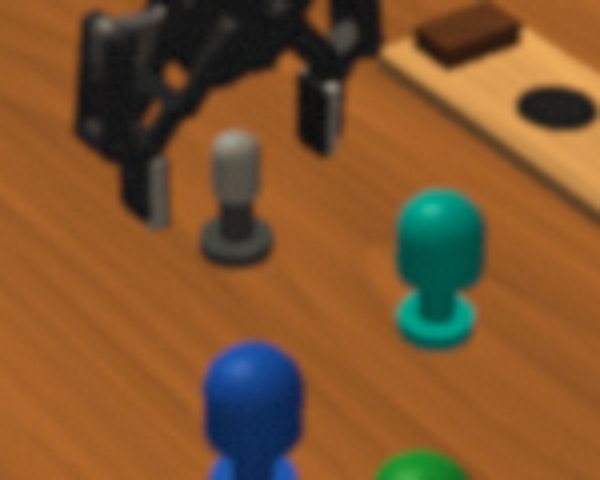

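Stake A (crop (236,190)) is centred between the pads.

```bash
python3 -m inch '[[[0,0,0,0],[0,0,0,0],[0,0,0,0],[0,0,0,0],[0,0,0,0],[0,0,0,0],[0,0,0,0],[0,0,-20,0],[0,0,-60,0],[0,0,-60,0]]]' 16;python3 -m inch '[[[-5,50,0,0],[-10,100,0,0],[-15,150,0,0],[-18.2,183.8,0,0],[-18.2,183.8,0,0],[-18.2,183.8,0,0],[-18.2,183.8,25,0],[-18.2,183.8,45,0],[-18.2,183.8,45,0],[-18.2,183.8,45,0]]]'; python3 -m inch '[[[0,0,1,0],[0,0,2,0],[0,0,2,0],[0,0,2,0]]]'
```

```text
time_s: 23.65
tcp_pos: [0.445, 0.0863, 0.0829]
eef_rot: [2.219, 2.219, 0.006]
wrist_force: [0.9, -0.3, -1.3]
gripper_width: 0.0199
grasp_force: 59.0
time_s: 24.9
tcp_pos: [0.6259, 0.068, 0.0361]
eef_rot: [-2.221, -2.221, 0.001]
wrist_force: [-0.2, -0.5, -1.1]
gripper_width: 0.0201
grasp_force: 60.2
time_s: 25.4
tcp_pos: [0.6268, 0.0679, 0.0339]
eef_rot: [2.222, 2.221, -0.0]
wrist_force: [-0.3, 0.2, -2.4]
gripper_width: 0.0201
grasp_force: 60.2
```

```bash
python3 -m inch '[[[0,0,0.5,0],[0,0,1,0],[0,0,1,0]]]'
```

```text
time_s: 25.78
tcp_pos: [0.6268, 0.0679, 0.0328]
eef_rot: [2.222, 2.221, -0.0]
wrist_force: [0.4, 0.2, -1.4]
gripper_width: 0.02
grasp_force: 60.3
```

```bash
python3 -m inch '[[[0,0,0.4,0],[0,0,0.7,0],[0,0,0.7,0]]]'
```

```text
time_s: 26.15
tcp_pos: [0.6269, 0.0677, 0.0327]
eef_rot: [2.221, 2.221, 0.0]
wrist_force: [-1.6, -0.8, 5.3]
gripper_width: 0.02
grasp_force: 60.9
```

Contact. I'll release, retreat up and back, and check.

```bash
python3 -m inch '[[[0,0,0,0],[0,0,0,0],[0,0,0,0],[0,0,0,0],[0,0,-50,0],[0,0,-110,0],[0,-50,-150,0],[0,-100,-170,0],[60,-140,-170,0],[120,-180,-170,0]]]' 85; python3 -m inch '[[[60,0,0,0],[120,0,0,0],[180,0,0,0],[180,0,0,0],[180,0,0,0]]]';python3 - <<'E'
from h import *
t=robot.capture("top");s=robot.capture("side");cv2.imwrite("pics/t7.png",t);cv2.imwrite("pics/s7.png",s)
cv2.imwrite("pics/v7.png",np.vstack([cv2.resize(s[170:320,280:500],(792,300)),cv2.resize(t[110:190,220:440],(792,288))]))
E
```

```text
time_s: 27.4
tcp_pos: [0.4566, 0.1725, 0.2028]
eef_rot: [2.224, 2.218, 0.003]
wrist_force: [-0.2, 0.6, -0.8]
gripper_width: 0.085
grasp_force: 0.0
time_s: 28.02
tcp_pos: [0.4569, 0.3516, 0.2017]
eef_rot: [2.22, 2.222, -0.002]
wrist_force: [-0.1, -0.5, -0.5]
gripper_width: 0.0846
grasp_force: 0.0
```

View pics/v7.png

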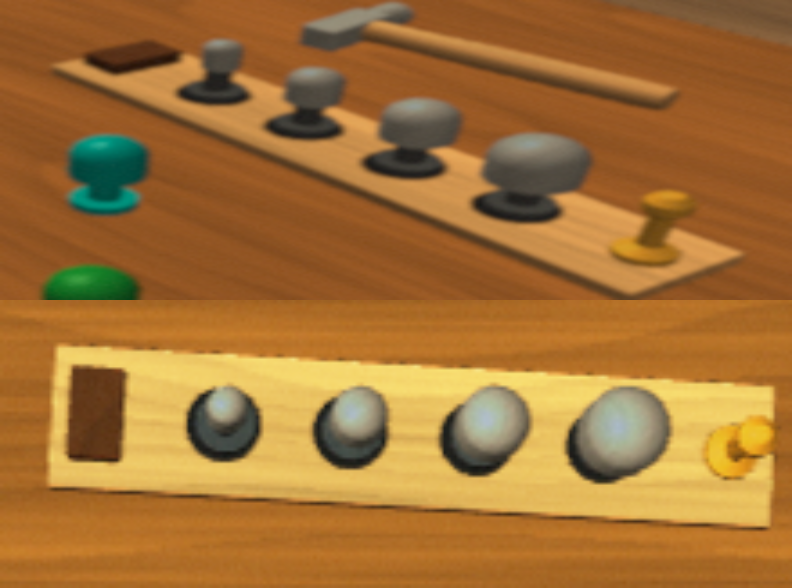

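All four stand upright in order, with D next to the post. A quick numeric check of the centring: each foot's column midpoint in the side view against where the spot was, and the axis as cast in the top view.

Run:
```python
from h import *
s=cv2.imread("pics/s7.png");t=cv2.imread("pics/t7.png")
d={"D":(615.2,-141.8,46),"C":(619.1,-72.1,38),"B":(623.1,-2.2,30),"A":(627.3,67.7,22)}
b,g,r=[s[...,i].astype(int) for i in range(3)]
for n,(x,y,D) in d.items():
    k=pxm("side",(x/1e3,y/1e3,.04))/1000
    out=[]
    for z,w in((20,34),(54,D)):
        u,v=proj("side",(x/1e3,y/1e3,z/1e3)); a=int(u-w*k*.8); e=int(u+w*k*.8)+1
        row=(r-b)[int(round(v)),a:e]; idx=np.where(row<38)[0]; out.append(round(((idx[0]+idx[-1])/2+a-u)/k,1))
    # top: outer rim of head (upper-z 64mm) on right-hand edge
    print(n,"side lateral err mm foot/head",out)
```

```text
D side lateral err mm foot/head [np.float64(-3.4), np.float64(1.1)]
C side lateral err mm foot/head [np.float64(-2.1), np.float64(0.7)]
B side lateral err mm foot/head [np.float64(-3.1), np.float64(0.3)]
A side lateral err mm foot/head [np.float64(-1.2), np.float64(0.7)]
```

```bash
python3 -c "
from cell import robot
print(robot.close_job())"
```

```text
the job is handed in; nothing more can be done
None
```

I handed the job in at about 28 s: all four stakes stand upright on the leather spots, running D, C, B, A from the brass post, each within a few millimetres of the spot's centre by the cameras, and I did not touch the jar or the coloured look-alikes.

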